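Hang the tea-bag pail on the tea carrier and hold the carrier up

ROBOT

A 6-joint arm with a two-finger parallel gripper is mounted at the origin on a cart in front of the work surface, level with it; the furniture and walls round the work are solid. World frame = base frame: x ahead of the robot, y to its left, z up, the work surface at z = 0. Lengths are in mm, angles in rad, forces in N, time in s.
With the tool pointing down it reaches from about 300 to 875 mm from the base axis. Payload 4.2 kg.
Tool frame: the origin (TCP) lies at the very end of the fingers, on their centre line; the grasp point (between the pads) lies manip.tcp_to_grasp behind it (manip.tcp_to_grasp is the distance from the TCP to the grasp point, in mm); z points along the fingers, y is the line along which they close (so a half turn about z gives the same grasp; the last joint's range is limited). The gripper opens to 85 mm and grips with 20 to 120 N. Pads are 22 mm wide; open, the fingers measure 114 mm over their backs; the gripper's body (76 mm by 85 mm) begins 54 mm behind the grasp point. The pads swing forward as they close: fully open they stand 13 mm farther back than shut.
Start: joints at [-1.335, 0.32, 1.565, -0, 1.257, -0.02], TCP at [145.488, -556.304, 231.338] pointing down, gripper open.
Joint ranges: [-3.11, 3.11], [-0.84, 2.01], [0.21, 2.61], [-1.34, 4.49], [0.05, 2.63], [-2.56, 2.56]. Speed limits (rad/s): [2.57, 2.57, 3.14, 3.14, 3.14, 3.14].

INTERFACE

Orientations are given as a 3x3 rotation matrix whose columns are the frame's x, y, z axes.
In Python, from station import monitor, eyes, job, manip gives the robot as it stands. The module is installed in compiled form; this text tells all that it offers.
- The arm moves only by the tool servo_tool, never from a script. Its argument "deltas" is a list of rows, each an object of numbers: "tx", "ty", "tz": the shift along the tool's x, y, z in m; "rx", "ry", "rz": the turn, a rotation vector about the tool's x, y, z in rad; "grip": the opening, from 0 (shut) to 1 (fully open). A call has 1 to 12 rows; each row shifts and turns the commanded pose from where the row before left it, along the tool's axes as they then stand; what a row does not reach is not made up. A row lasts 1/12 s, in which the tool goes at most 41.7 mm and 7.16 degrees, less where a joint would pass 70% of its speed; a pose out of reach is approached as far as the arm can. A call with a gripper value outside its range is refused whole. The fingers move at their own pace and stop on an object; "squeeze" is the grip in N (left out, the last holds). Time passes only in rows, so rows that do not move let the fingers close. It gives the time, the measured TCP pose, the force, the opening and the grip force at its end, in the units of the state.
- monitor.observe(): the state, without advancing time (a new reading comes with each control period).
- eyes.snapshot(name): name is "scene" or "side" or "wrist"; returns the picture (420x560x3 uint8, red, green, blue); there is no depth.
- eyes.get_calibration(name): a dict with "fx", "fy", "cx", "cy" (pixels), "R" (3x3) and "t" (3): a world point X has camera coordinates R X + t. Camera axes: x right, y down, z forward; pixel columns grow to the right and rows downward; lengths in mm; the calibration is good to about 2 mm. A picture is of the moment at which its call begins: read the wrist's pose just before it. get_calibration takes no time and is no camera call; for the wrist camera it gives the pose at the moment of the call.
- job.sign_off(): hands the job in; it is judged then, once.
The state is a dict: "clock": time; "qpos": joint angles; "dq": joint speeds; "joint_torque": joint torques, N m; "eef_pos": TCP position; "tool_rot": TCP orientation; "wrist_force": force on the tool from outside, world axes, zero at the start; "wrist_torque": the same for the moment, N m; "grip_width": finger opening in mm; "grasp_force": force on a finger pad.
Only numpy, scipy, OpenCV 4.12 (cv2) and the standard library are available. Lean on these libraries where they do the work, as an engineer would, in place of code of your own. Each camera call takes 0.05 s, during which the arm holds its last target. There are 200 camera calls.

TASK

Get the wooden tea carrier ready to be carried out: hang the small steel pail by its arched handle on the hook at the end of the carrier, while the carrier still stands on the worktop, and let go of the pail. Then take the carrier by its wooden grip bar, lift it about 10 cm clear of the worktop with the honey jar and the lemon still in it, and finish while holding it there, still and level. Do not tip the carrier or the honey jar over, and leave the mug, the egg timer and the apple where they are.

Things in the scene. Friction and masses are not known exactly. Their poses are not given: they have to be found in the camera images.
- carrier_grip (a point): Centre of the carrier's wooden grip bar, 215 mm above the carrier's underside, over the middle of its tray. Bar: 120 mm long (y), 18 mm thick (x), 26 mm high (z). Axes are the carrier's: z up, y along it, the hook at its -y end. Loaded and with the pail hung, the carrier balances within some 20 mm of this point's vertical. Two dark wire legs lean inward from the tray's ends up to the bar.
- hook_seat (a point): Lowest point of the carrier's dark wire hook (centre line, wire 8 mm thick), carrier axes, 165 mm from mid-carrier toward -y, 160 mm above its underside. The wire leaves a post at y = -104 mm, 10 mm higher, dips to this seat and turns up to a tip 30 mm further toward -y, its top 20 mm above the seat. Bring a handle over it moving toward +y, bar above the tip, then lower.
- pail_grip (a point): Centre of the pale wooden tab on top of the small steel pail's arched handle: the place to take it, 138 mm above the pail's underside. Tab: 24 mm along the pail's x, 12 mm along y, 44 mm high, top 16 mm above this point, its foot on the handle. Pail axes: z up, x along the handle.
- pail_bar (a point): Top centre of the pail's handle (wire 6 mm thick, centre line), 110 mm above the pail's underside, 28 mm below pail_grip. It runs along the pail's x, slightly peaked here; the opening under it down to the rim is 47 mm high, 56 mm wide. To hang, the pail's x lies along the carrier's x, either way round; hung, this point is 7 mm above hook_seat.
- honey_center (a point): Centre of the honey jar (58 x 62 x 99 mm, white lid, about 0.44 kg), loose in the carrier's well at the end away from the hook; z is its upright axis.
- lemon_center (a point): Centre of the yellow lemon (71 x 53 x 51 mm), loose in the carrier's well at the hook end.
- carrier: The tea carrier: wooden tray 120 mm (x) by 200 mm (y), walls 42 mm high, one divider between two wells, grip bar above. Loose; 0.3 kg empty, about 0.95 kg with everything. Origin at the centre of the tray's underside (0 on the worktop), axes as carrier_grip.
- pail: The small round steel pail, loose, about 0.1 kg, 62 mm wide at the rim, 60 mm high, with a fixed arched wire handle 62 mm wide in its x-z plane; origin at the centre of its underside, z its upright axis.
- green_mug: Plain green mug, 87 x 117 x 91 mm, bystander to be left alone; origin under its centre.
- egg_timer: Red and white mushroom-shaped egg timer, 67 mm wide, 60 mm high, bystander; origin under its centre.
- apple: Green apple, 75 mm, bystander; origin under its centre.
There are look-alikes about, which are no part of the job. What is shaped like the pail but blue or red is not meant.

How it is judged:
By the outcome, as a careful person would: the job done as asked, in the order asked, and still so for the second after the job is handed in, while the arm keeps its last pose, push and grip.
It also fails if it takes over 51 s, if anything falls off the work surface, if the arm or the gripper's body presses on something with over 40 N, if the wrist force passes 120 N, or if a joint passes its speed limit or range.

## Working session

There is one attempt and no reset: what is moved stays moved. The work goes in short steps, Python scripts to look and compute and a tool call to move; the robot and the scene stay as the last step left them, time stands still between calls to the robot, and variables do not carry over. Pictures are saved under pics/ and viewed, at most 10 in all, crops included, and the job is handed in when it is done.

Besides the shell and the picture viewer there is one more tool, called in YAML: its name, and indented under it one key for each argument. servo_tool: Moves the arm, as the interface text tells. Its arguments: {"type":"object","properties":{"deltas":{"type":"array","items":{"type":"object","properties":{"tx":{"type":"number"},"ty":{"type":"number"},"tz":{"type":"number"},"rx":{"type":"number"},"ry":{"type":"number"},"rz":{"type":"number"},"grip":{"type":"number"}}}},"squeeze":{"type":"number"}},"required":["deltas"]}

```bash
mkdir -p pics; python3 - <<'E'
from station import monitor, eyes, manip
import cv2, numpy as np
s=monitor.observe(); print(s['clock'],s['eef_pos'],np.round(s['tool_rot'],3).tolist(),s['grip_width'],manip.tcp_to_grasp)
for n in ['scene','side']:
    im=eyes.snapshot(n); cv2.imwrite(f'pics/{n}0.png',cv2.resize(im[:,:,::-1],(800,600))); np.save(n+'0.npy',im)
    c=eyes.get_calibration(n); print(n,c['fx'],c['cx'],c['cy'],np.round(-c['R'].T@c['t']),np.round(c['R'],2).tolist())
im=eyes.snapshot('wrist');np.save('wrist0.npy',im);c=eyes.get_calibration('wrist');print(np.round(-c['R'].T@c['t']),np.round(c['R'],2).tolist(),c['fx'])
E
```

```text
0.0 [ 145.3896157  -555.80343789  230.46562708] [[0.967, 0.253, -0.0], [0.253, -0.967, 0.002], [0.0, -0.002, -1.0]] 85.46133373337521 18.700000000000003
scene 496.826788523353 280.88751127404606 199.92833428869605 [-163.  479.  955.] [[-0.7, -0.72, 0.02], [-0.45, 0.41, -0.79], [0.56, -0.56, -0.61]]
side 470.89457633723157 278.407066629723 210.4157952272146 [    7. -1126.   979.] [[0.84, -0.55, 0.01], [-0.34, -0.53, -0.77], [0.43, 0.65, -0.63]]
[ 225. -535.  373.] [[0.25, -0.97, -0.0], [-0.92, -0.24, 0.32], [-0.31, -0.08, -0.95]] 298.3020980942046
```

View pics/scene0.png

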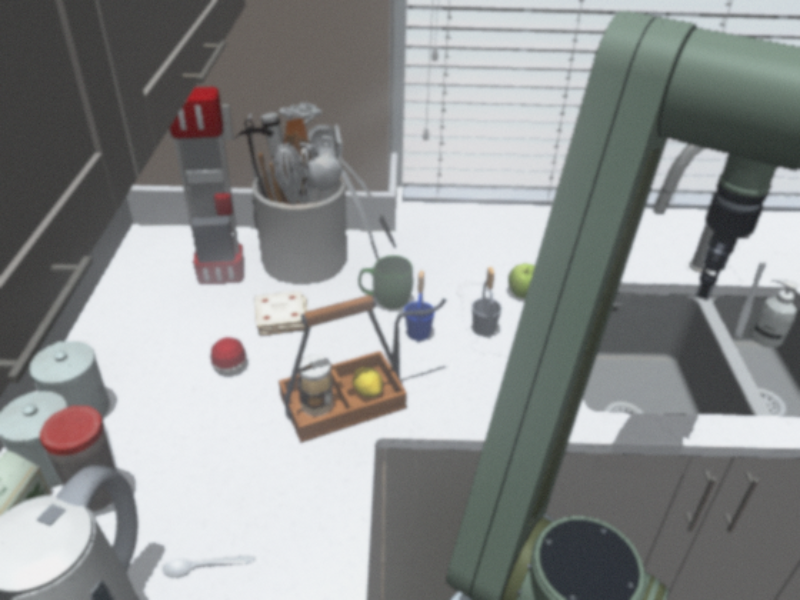

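View pics/side0.png

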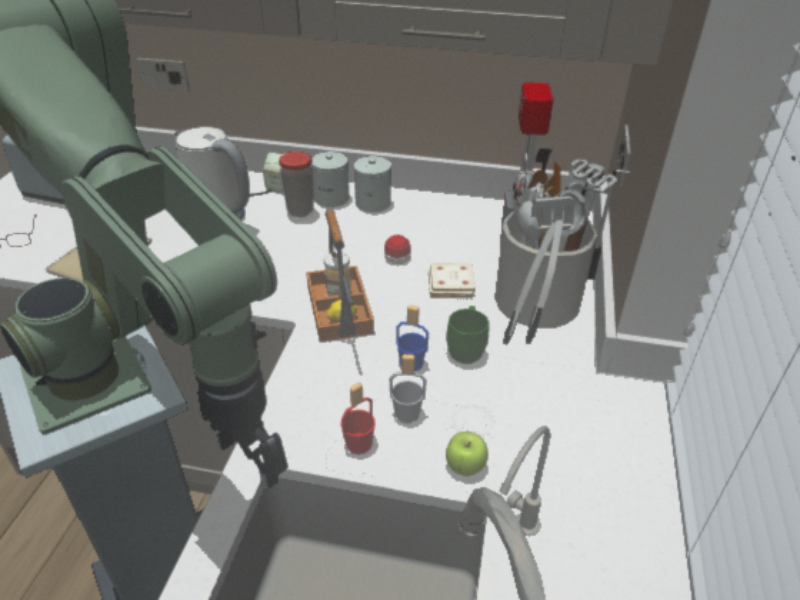

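The scene view shows the steel pail (tab at 490,275; body 487,318), the grip bar (305,318 to 372,300) and the hook tip (444,302). The side view shows the tab at (408,364) and the bar from (331,212) to (339,243). I'll mask the tab and bar and triangulate them.

```bash
cat > h.py <<'E'
import numpy as np, cv2
from station import monitor, eyes, manip
def ray(c,p):
    d=c['R'].T@np.array([(p[0]-c['cx'])/c['fx'],(p[1]-c['cy'])/c['fy'],1]); return -c['R'].T@c['t'], d/np.linalg.norm(d)
def tri(cs,ps):
    A=np.zeros((3,3));b=np.zeros(3);R=[ray(c,p) for c,p in zip(cs,ps)]
    for o,d in R: M=np.eye(3)-np.outer(d,d);A+=M;b+=M@o
    X=np.linalg.solve(A,b); return X,[round(float(np.linalg.norm((np.eye(3)-np.outer(d,d))@(X-o))),1) for o,d in R]
def plane(c,p,z):
    o,d=ray(c,p); return o+d*(z-o[2])/d[2]
def proj(c,X):
    q=c['R']@X+c['t']; return np.array([c['fx']*q[0]/q[2]+c['cx'],c['fy']*q[1]/q[2]+c['cy']])
def wood(im,box,sat=70):
    x0,y0,x1,y1=[int(v*.7) for v in box]
    h=cv2.cvtColor(im[y0:y1,x0:x1],cv2.COLOR_RGB2HSV)
    m=((h[...,0]<22)&(h[...,1]>sat)&(h[...,2]>60)).astype(np.uint8)
    n,l,st,ce=cv2.connectedComponentsWithStats(m)
    i=1+np.argmax(st[1:,4]); ys,xs=np.where(l==i)
    r=cv2.minAreaRect(np.c_[xs+x0,ys+y0].astype(np.float32))
    return ce[i]+[x0,y0],st[i,4],r
E
python3 - <<'E'
from h import *
S=eyes.get_calibration('scene');D=eyes.get_calibration('side');a=np.load('scene0.npy');b=np.load('side0.npy')
p=[];
for nm,b1,b2 in [('tab',(478,262,502,290),(398,352,418,376)),('bar',(296,290,380,330),(322,205,348,250))]:
    u=wood(a,b1);v=wood(b,b2);print(nm,u,v);X,r=tri([S,D],[u[0],v[0]]);print(X.round(),r)
print('barends',tri([S,D],[np.array([305,318])*.7,np.array([331,213])*.7]),tri([S,D],[np.array([372,301])*.7,np.array([339,245])*.7]))
# tray top rim corners (z=42)
for q in [(281,381),(381,355),(405,392),(300,422)]: print('sc rim',plane(S,np.array(q)*.7,42).round())
for q in [(307,275),(354,265),(373,320),(318,331)]: print('sd rim',plane(D,np.array(q)*.7,42).round())
print('tip',plane(S,np.array((444,302))*.7,180).round())
for nm,im,x0,y0 in [('scene',a,190,175),('side',b,215,135)]:
    pass
A=cv2.resize(a[180:310,190:360],None,fx=4,fy=4,interpolation=2)[:,:,::-1];B=cv2.resize(b[140:300,205:305],None,fx=3.25,fy=3.25,interpolation=2)[:,:,::-1]
cv2.imwrite('pics/crA.png',A)
cv2.imwrite('pics/crB.png',B)
E
```

```text
tab (array([343., 189.]), np.int32(3), ((343.0, 189.0), (2.0, 0.0), -90.0)) (array([285.51282051, 250.46153846]), np.int32(39), ((285.2000427246094, 250.60003662109375), (7.155416965484619, 6.260990142822266), 26.56505012512207))
[ 493. -421.  148.] [0.1, 0.1]
bar (array([234.78609626, 215.35294118]), np.int32(187), ((236.71282958984375, 215.33004760742188), (5.116532325744629, 46.81875228881836), 75.61860656738281)) (array([233.1512605 , 157.66386555]), np.int32(119), ((233.17648315429688, 157.20590209960938), (21.828205108642578, 5.5783185958862305), 75.96376037597656))
[537. -75. 221.] [0.0, 0.0]
barends (array([556.98097429, -26.97226187, 216.17702773]), [2.0, 2.0]) (array([ 516.29446064, -136.08483137,  214.01737855]), [0.5, 0.5])
sc rim [615.  -7.  42.]
sc rim [ 543. -183.   42.]
sc rim [ 445. -150.   42.]
sc rim [516.  27.  42.]
sd rim [510.  21.  42.]
sd rim [621.  -4.  42.]
sd rim [ 556. -196.   42.]
sd rim [ 441. -164.   42.]
tip [ 460. -254.  180.]
```

View pics/crA.png

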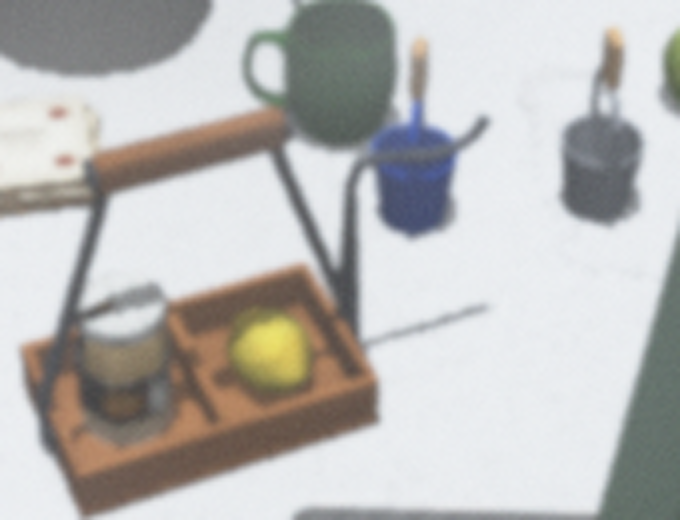

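Both masks agree with the given sizes. The carrier is at about (535,-80), turned so its y axis is about (0.36,0.93). The pail tab is near (493,-421) and the hook tip near (460,-254). The pail handle lies roughly along (0.84,-0.55). I'll go above the pail and look from there.

servo_tool:
  deltas:
    - {"tx":0.031,"ty":-0.0035,"grip":0.7}
    - {"tx":0.031,"ty":-0.0035}
    - {"tx":0.031,"ty":-0.0035}
    - {"tx":0.031,"ty":-0.0035}
    - {"tx":0.031,"ty":-0.0035}
    - {"tx":0.031,"ty":-0.0035}
    - {"tx":0.031,"ty":-0.0035}
    - {"tx":0.031,"ty":-0.0035}
    - {"tx":0.031,"ty":-0.0035}
    - {"tx":0.031,"ty":-0.0035}
    - {"tx":0.031,"ty":-0.0035}
    - {"tx":0.03,"ty":-0.0035}

```text
$.deltas[0]: bad value
```

servo_tool:
  deltas:
    - {"rz":-0.12}
    - {"rz":-0.12}
    - {"rz":-0.12}
    - {"rz":-0.12}
    - {"rz":-0.12}
    - {"rz":-0.12}
    - {}
    - {}

```text
$.deltas[0]: bad value
```

```bash
python3 - <<'E'
from h import *
s=monitor.observe();print(s['clock'],s['eef_pos'].round(1) if hasattr(s['eef_pos'],'round') else s['eef_pos'],np.round(s['tool_rot'],3).tolist())
W=eyes.get_calibration('wrist');im=eyes.snapshot('wrist');np.save('w1.npy',im)
cv2.imwrite('pics/w1.png',cv2.resize(im[:,:,::-1],(800,600)))
print(proj(W,np.array([493,-421,138.]))/.7)
E
```

```text
0.15 [ 145.4 -555.9  230.7] [[0.967, 0.253, -0.0], [0.253, -0.967, 0.001], [0.0, -0.001, -1.0]]
[ 257.27679705 -851.99554927]
```

View pics/w1.png

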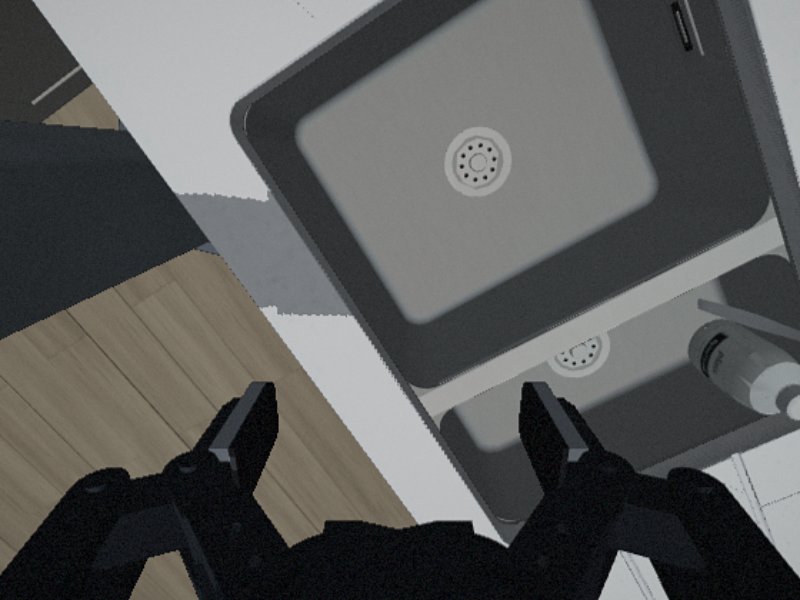

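The move was refused: every row probably needs all its keys. The wrist picture shows only the sink and the fingers, so nothing has moved. I'll resend with full rows.

servo_tool:
  deltas:
    - {"tx":0.031,"ty":-0.0035,"tz":0,"rx":0,"ry":0,"rz":0,"grip":0.7}
    - {"tx":0.031,"ty":-0.0035,"tz":0,"rx":0,"ry":0,"rz":0,"grip":0.7}
    - {"tx":0.031,"ty":-0.0035,"tz":0,"rx":0,"ry":0,"rz":0,"grip":0.7}
    - {"tx":0.031,"ty":-0.0035,"tz":0,"rx":0,"ry":0,"rz":0,"grip":0.7}
    - {"tx":0.031,"ty":-0.0035,"tz":0,"rx":0,"ry":0,"rz":0,"grip":0.7}
    - {"tx":0.031,"ty":-0.0035,"tz":0,"rx":0,"ry":0,"rz":0,"grip":0.7}
    - {"tx":0.031,"ty":-0.0035,"tz":0,"rx":0,"ry":0,"rz":0,"grip":0.7}
    - {"tx":0.031,"ty":-0.0035,"tz":0,"rx":0,"ry":0,"rz":0,"grip":0.7}
    - {"tx":0.031,"ty":-0.0035,"tz":0,"rx":0,"ry":0,"rz":0,"grip":0.7}
    - {"tx":0.031,"ty":-0.0035,"tz":0,"rx":0,"ry":0,"rz":0,"grip":0.7}
    - {"tx":0.031,"ty":-0.0035,"tz":0,"rx":0,"ry":0,"rz":0,"grip":0.7}
    - {"tx":0.03,"ty":-0.0035,"tz":0,"rx":0,"ry":0,"rz":0,"grip":0.7}
  squeeze: 40

```text
clock: 1.2
eef_pos: [495.2, -420.9, 231.1]
tool_rot: [[0.967, 0.253, -0.0], [0.253, -0.967, 0.0], [-0.0, -0.0, -1.0]]
wrist_force: [0.3, -0.7, 0.5]
grip_width: 60.0
grasp_force: 0.0
```

servo_tool:
  deltas:
    - {"tx":0,"ty":0,"tz":0,"rx":0,"ry":0,"rz":-0.12,"grip":0.7}
    - {"tx":0,"ty":0,"tz":0,"rx":0,"ry":0,"rz":-0.12,"grip":0.7}
    - {"tx":0,"ty":0,"tz":0,"rx":0,"ry":0,"rz":-0.12,"grip":0.7}
    - {"tx":0,"ty":0,"tz":0,"rx":0,"ry":0,"rz":-0.12,"grip":0.7}
    - {"tx":0,"ty":0,"tz":0,"rx":0,"ry":0,"rz":-0.12,"grip":0.7}
    - {"tx":0,"ty":0,"tz":0,"rx":0,"ry":0,"rz":-0.12,"grip":0.7}
    - {"tx":0,"ty":0,"tz":0,"rx":0,"ry":0,"rz":0,"grip":0.7}
    - {"tx":0,"ty":0,"tz":0,"rx":0,"ry":0,"rz":0,"grip":0.7}

```text
clock: 1.87
eef_pos: [493.7, -421.7, 231.1]
tool_rot: [[0.563, 0.826, -0.0], [0.826, -0.563, 0.0], [-0.0, -0.0, -1.0]]
wrist_force: [-0.0, -0.3, 0.7]
grip_width: 59.8
grasp_force: 0.0
```

```bash
python3 - <<'E'
from h import *
s=monitor.observe();print(s['clock'],s['eef_pos'].round(1) if hasattr(s['eef_pos'],'round') else s['eef_pos'],np.round(s['tool_rot'],3).tolist())
W=eyes.get_calibration('wrist');im=eyes.snapshot('wrist');np.save('w1.npy',im);np.save('W1.npy',W)
cv2.imwrite('pics/w1b.png',cv2.resize(im[:,:,::-1],(800,600)))
print(proj(W,np.array([493,-421,138.]))/.7)
E
```

```text
1.8667 [ 493.7 -421.7  231.1] [[0.563, 0.826, -0.0], [0.826, -0.563, 0.0], [-0.0, -0.0, -1.0]]
[397.27279644 301.06166238]
```

View pics/w1b.png

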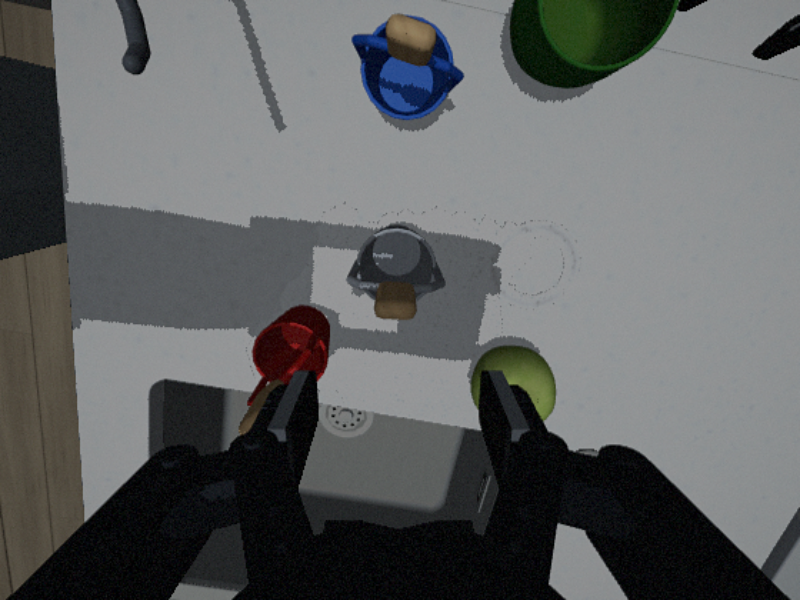

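The wrist view shows the steel pail's tab at (396,300), right where predicted, and its handle lies along the image x from (348,285) to (443,285), so the finger line already matches. The hook tip is at (135,60). I'll check heights across two views.

```bash
python3 - <<'E'
from h import *
S=eyes.get_calibration('scene');D=eyes.get_calibration('side');W=np.load('W1.npy',allow_pickle=True).item();w=np.load('w1.npy')
u=wood(w,(370,275,425,325),50);print(u)
print('tab',tri([D,W],[np.array([285.4,252.5]),np.array(u[0])]), tri([S,W],[np.array([190+613/4,180+58/4]),np.array(u[0])]))
print('tip',tri([S,W],[np.array([311.,209.7]),np.array([136,60])*.7]))
print('handle ends',[plane(W,np.array(q)*.7,75).round() for q in [(350,284),(442,284)]])
print('blue tab',plane(W,np.array((411,40))*.7,140).round(),'red tab',plane(W,np.array((262,405))*.7,140).round(),'apple',plane(W,np.array((513,385))*.7,45).round())
E
```

```text
(array([275.95692308, 216.55692308]), np.int32(325), ((275.57940673828125, 215.96763610839844), (27.53404426574707, 13.49858570098877), 4.398705005645752))
tab (array([ 490.40166585, -423.04743862,  143.47344227]), [0.8, 0.8]) (array([ 488.74741851, -424.23498017,  130.57952714]), [2.7, 2.7])
tip (array([ 469.49116058, -263.30758826,  174.97690882]), [1.4, 1.4])
handle ends [array([ 459., -409.,   75.]), array([ 515., -447.,   75.])]
blue tab [ 574. -315.  140.] red tab [ 383. -430.  140.] apple [ 514. -569.   45.]
```

Tab at (490,-423), height about 138, as it should be. The fingers have room beside the red and blue pails. Descend and grip.

servo_tool:
  deltas:
    - {"tx":-0.004,"ty":-0.002,"tz":0.03,"rx":0,"ry":0,"rz":0,"grip":0.7}
    - {"tx":0,"ty":0,"tz":0.03,"rx":0,"ry":0,"rz":0,"grip":0.7}
    - {"tx":0,"ty":0,"tz":0.025,"rx":0,"ry":0,"rz":0,"grip":0.7}
    - {"tx":0,"ty":0,"tz":0.015,"rx":0,"ry":0,"rz":0,"grip":0.7}
    - {"tx":0,"ty":0,"tz":0.009,"rx":0,"ry":0,"rz":0,"grip":0.7}
    - {"tx":0,"ty":0,"tz":0,"rx":0,"ry":0,"rz":0,"grip":0.4}
    - {"tx":0,"ty":0,"tz":0,"rx":0,"ry":0,"rz":0,"grip":0.3}
    - {"tx":0,"ty":0,"tz":0,"rx":0,"ry":0,"rz":0,"grip":0.2}
    - {"tx":0,"ty":0,"tz":0,"rx":0,"ry":0,"rz":0,"grip":0.1}
    - {"tx":0,"ty":0,"tz":0,"rx":0,"ry":0,"rz":0,"grip":0}
    - {"tx":0,"ty":0,"tz":0,"rx":0,"ry":0,"rz":0,"grip":0}
    - {"tx":0,"ty":0,"tz":0,"rx":0,"ry":0,"rz":0,"grip":0}
  squeeze: 40

```text
clock: 2.92
eef_pos: [490.5, -424.5, 123.8]
tool_rot: [[0.561, 0.828, 0.002], [0.828, -0.561, -0.002], [-0.0, 0.003, -1.0]]
wrist_force: [-1.7, 0.8, 5.2]
grip_width: 23.2
grasp_force: 40.1
```

Gripped at 23 mm wide. Lift, turn and go to a point 60 mm short of the hook.

servo_tool:
  deltas:
    - {"tx":0,"ty":0,"tz":-0.012,"rx":0,"ry":0,"rz":0,"grip":0}
    - {"tx":0,"ty":0,"tz":-0.024,"rx":0,"ry":0,"rz":0,"grip":0}
    - {"tx":0,"ty":0,"tz":-0.024,"rx":0,"ry":0,"rz":0,"grip":0}
    - {"tx":0,"ty":0,"tz":-0.024,"rx":0,"ry":0,"rz":0,"grip":0}
    - {"tx":0,"ty":0,"tz":-0.012,"rx":0,"ry":0,"rz":0,"grip":0}
    - {"tx":0.008,"ty":-0.009,"tz":0,"rx":0,"ry":0,"rz":0,"grip":0}
    - {"tx":0.015,"ty":-0.017,"tz":0,"rx":0,"ry":0,"rz":0,"grip":0}
    - {"tx":0.018,"ty":-0.02,"tz":0,"rx":0,"ry":0,"rz":0,"grip":0}
    - {"tx":0.018,"ty":-0.021,"tz":0,"rx":0,"ry":0,"rz":0,"grip":0}
    - {"tx":0.016,"ty":-0.02,"tz":0,"rx":0,"ry":0,"rz":0,"grip":0}
    - {"tx":0.01,"ty":-0.011,"tz":0,"rx":0,"ry":0,"rz":0,"grip":0}
    - {"tx":0.006,"ty":-0.006,"tz":0,"rx":0,"ry":0,"rz":0,"grip":0}
  squeeze: 40

```text
clock: 3.92
eef_pos: [454.1, -288.7, 218.4]
tool_rot: [[0.56, 0.829, -0.0], [0.829, -0.56, 0.0], [0.0, -0.001, -1.0]]
wrist_force: [0.4, -0.1, -0.9]
grip_width: 23.4
grasp_force: 39.6
```

servo_tool:
  deltas:
    - {"tx":0,"ty":0,"tz":0,"rx":0,"ry":0,"rz":-0.06,"grip":0}
    - {"tx":0,"ty":0,"tz":0,"rx":0,"ry":0,"rz":-0.06,"grip":0}
    - {"tx":0,"ty":0,"tz":0,"rx":0,"ry":0,"rz":-0.06,"grip":0}
    - {"tx":0,"ty":0,"tz":0,"rx":0,"ry":0,"rz":-0.05,"grip":0}
    - {"tx":0,"ty":0,"tz":0,"rx":0,"ry":0,"rz":0,"grip":0}
    - {"tx":0,"ty":0,"tz":0,"rx":0,"ry":0,"rz":0,"grip":0}
    - {"tx":0,"ty":0,"tz":0,"rx":0,"ry":0,"rz":0,"grip":0}

```text
clock: 4.5
eef_pos: [455.0, -290.8, 218.2]
tool_rot: [[0.358, 0.934, 0.0], [0.934, -0.358, -0.0], [-0.0, 0.0, -1.0]]
wrist_force: [0.1, -0.4, -1.0]
grip_width: 23.5
grasp_force: 39.6
```

```bash
python3 - <<'E'
from h import *
s=monitor.observe();print(s['clock'],s['eef_pos'].round(1),np.round(s['tool_rot'],3).tolist())
W=eyes.get_calibration('wrist');im=eyes.snapshot('wrist');np.save('w2.npy',im);np.save('W2.npy',W)
cv2.imwrite('pics/w2.png',cv2.resize(im[:,:,::-1],(800,600)))
for X in [[477,-234,160],[466,-262,180],[497,-177,170.]]: print(proj(W,np.array(X))/.7)
E
```

```text
4.5 [ 455.  -290.8  218.2] [[0.358, 0.934, 0.0], [0.934, -0.358, -0.0], [-0.0, 0.0, -1.0]]
[400.08355635 202.26939369]
[399.65374635 276.94980361]
[396.03910341  48.79756301]
```

View pics/w2.png

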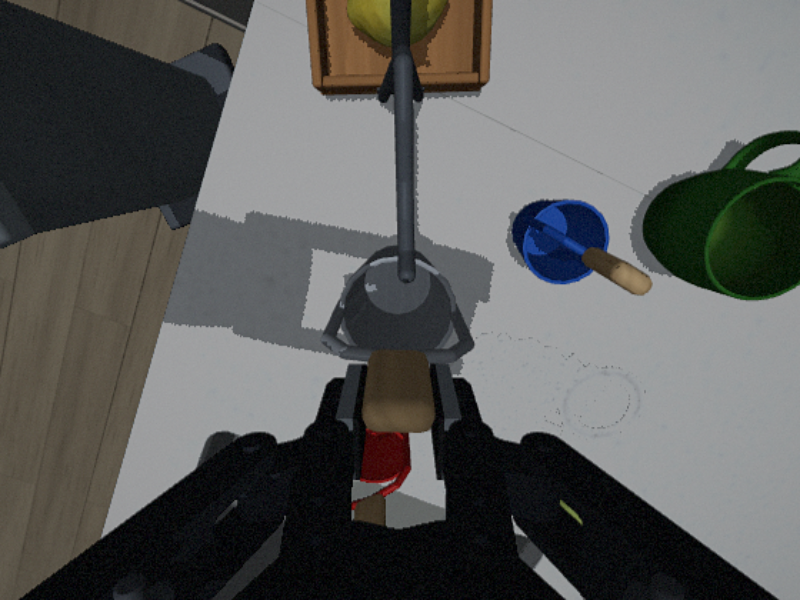

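The hook tip is at (406,275), within 6 px of the prediction (2–3 mm to the right), and the tray edge is off by about 1.5°. The pail hangs straight, with its handle at row 352. I'll lower 11 mm so the tip passes through mid-opening, then move 61 mm toward the carrier's +y.

servo_tool:
  deltas:
    - {"tx":0,"ty":0.001,"tz":0.006,"rx":0,"ry":0,"rz":-0.02,"grip":0}
    - {"tx":0,"ty":0.001,"tz":0.005,"rx":0,"ry":0,"rz":0,"grip":0}
    - {"tx":0.005,"ty":0,"tz":0,"rx":0,"ry":0,"rz":0,"grip":0}
    - {"tx":0.008,"ty":0,"tz":0,"rx":0,"ry":0,"rz":0,"grip":0}
    - {"tx":0.008,"ty":0,"tz":0,"rx":0,"ry":0,"rz":0,"grip":0}
    - {"tx":0.008,"ty":0,"tz":0,"rx":0,"ry":0,"rz":0,"grip":0}
    - {"tx":0.008,"ty":0,"tz":0,"rx":0,"ry":0,"rz":0,"grip":0}
    - {"tx":0.008,"ty":0,"tz":0,"rx":0,"ry":0,"rz":0,"grip":0}
    - {"tx":0.008,"ty":0,"tz":0,"rx":0,"ry":0,"rz":0,"grip":0}
    - {"tx":0.006,"ty":0,"tz":0,"rx":0,"ry":0,"rz":0,"grip":0}
    - {"tx":0.002,"ty":0,"tz":0,"rx":0,"ry":0,"rz":0,"grip":0}
    - {"tx":0,"ty":0,"tz":0,"rx":0,"ry":0,"rz":0,"grip":0}

```text
clock: 5.55
eef_pos: [477.5, -233.1, 207.4]
tool_rot: [[0.337, 0.941, 0.0], [0.941, -0.337, -0.0], [-0.0, 0.0, -1.0]]
wrist_force: [0.5, -1.2, -0.8]
grip_width: 23.7
grasp_force: 39.6
```

```bash
python3 - <<'E'
from h import *
s=monitor.observe();print(s['clock'],s['eef_pos'].round(1),s['wrist_force'].round(1))
W2=np.load('W2.npy',allow_pickle=True).item();print('bar then',plane(W2,np.array([398,351])*.7,204).round(1),'tip',plane(W2,np.array([406,275])*.7,178).round(1))
W=eyes.get_calibration('wrist');im=eyes.snapshot('wrist');b=eyes.snapshot('side')
A=cv2.resize(im[:,:,::-1],(480,360));B=cv2.resize(b[150:290,170:310,::-1],(360,360),interpolation=2)
cv2.imwrite('pics/w3.png',cv2.resize(np.hstack([A,B]),(800,343)))
E
```

```text
5.55 [ 477.5 -233.1  207.4] [ 0.5 -1.2 -0.8]
bar then [ 456.6 -284.4  204. ] tip [ 468.8 -262.7  178. ]
```

View pics/w3.png

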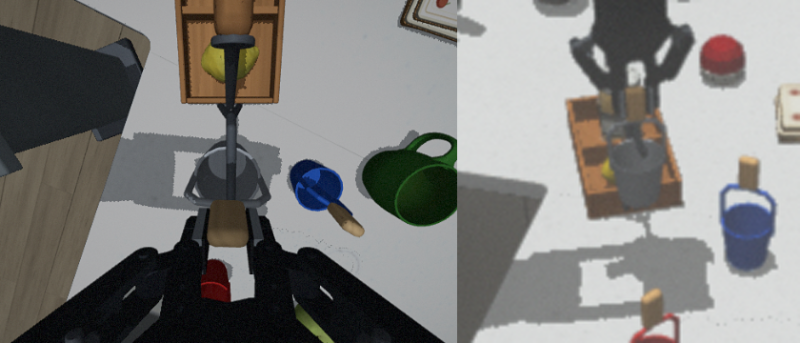

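The hook passes through the handle opening and the bar is over the hook (wrist half: hook wire ends at about (230,195), at the handle). Image measurement puts the bar about 5 mm past the seat, so I'll back off 4 mm and lower.

servo_tool:
  deltas:
    - {"tx":-0.004,"ty":0,"tz":0,"rx":0,"ry":0,"rz":0,"grip":0}
    - {"tx":0,"ty":0,"tz":0.006,"rx":0,"ry":0,"rz":0,"grip":0}
    - {"tx":0,"ty":0,"tz":0.006,"rx":0,"ry":0,"rz":0,"grip":0}
    - {"tx":0,"ty":0,"tz":0.005,"rx":0,"ry":0,"rz":0,"grip":0}
    - {"tx":0,"ty":0,"tz":0.004,"rx":0,"ry":0,"rz":0,"grip":0}
    - {"tx":0,"ty":0,"tz":0.002,"rx":0,"ry":0,"rz":0,"grip":0}
    - {"tx":0,"ty":0,"tz":0.001,"rx":0,"ry":0,"rz":0,"grip":0}
    - {"tx":0,"ty":0,"tz":0,"rx":0,"ry":0,"rz":0,"grip":0}

```text
clock: 6.32
eef_pos: [475.8, -237.3, 183.0]
tool_rot: [[0.338, 0.941, -0.0], [0.941, -0.338, 0.0], [-0.0, -0.0, -1.0]]
wrist_force: [-0.4, 0.3, -1.9]
grip_width: 23.0
grasp_force: 39.6
```

Lower the last few mm gently until contact.

servo_tool:
  deltas:
    - {"tx":0,"ty":0,"tz":0.001,"rx":0,"ry":0,"rz":0,"grip":0}
    - {"tx":0,"ty":0,"tz":0.001,"rx":0,"ry":0,"rz":0,"grip":0}
    - {"tx":0,"ty":0,"tz":0,"rx":0,"ry":0,"rz":0,"grip":0}
    - {"tx":0,"ty":0,"tz":0,"rx":0,"ry":0,"rz":0,"grip":0}

```text
clock: 6.65
eef_pos: [476.0, -237.4, 181.4]
tool_rot: [[0.338, 0.941, 0.0], [0.941, -0.338, -0.0], [-0.0, 0.0, -1.0]]
wrist_force: [0.4, -0.4, -0.2]
grip_width: 23.2
grasp_force: 39.6
```

servo_tool:
  deltas:
    - {"tx":0,"ty":0,"tz":0.001,"rx":0,"ry":0,"rz":0,"grip":0}
    - {"tx":0,"ty":0,"tz":0.001,"rx":0,"ry":0,"rz":0,"grip":0}
    - {"tx":0,"ty":0,"tz":0,"rx":0,"ry":0,"rz":0,"grip":0}
    - {"tx":0,"ty":0,"tz":0,"rx":0,"ry":0,"rz":0,"grip":0}

```text
clock: 6.98
eef_pos: [476.1, -237.5, 180.7]
tool_rot: [[0.338, 0.941, 0.001], [0.941, -0.338, -0.001], [-0.0, 0.002, -1.0]]
wrist_force: [-2.0, 0.4, 6.7]
grip_width: 23.0
grasp_force: 40.5
```

Contact came at exactly the expected height (181). Release slowly, then rise.

servo_tool:
  deltas:
    - {"tx":0,"ty":0,"tz":-0.001,"rx":0,"ry":0,"rz":0,"grip":0.3}
    - {"tx":0,"ty":0,"tz":0,"rx":0,"ry":0,"rz":0,"grip":0.36}
    - {"tx":0,"ty":0,"tz":0,"rx":0,"ry":0,"rz":0,"grip":0.45}
    - {"tx":0,"ty":0,"tz":0,"rx":0,"ry":0,"rz":0,"grip":0.55}
    - {"tx":0,"ty":0,"tz":0,"rx":0,"ry":0,"rz":0,"grip":0.6}
    - {"tx":0,"ty":0,"tz":-0.01,"rx":0,"ry":0,"rz":0,"grip":0.6}
    - {"tx":0,"ty":0,"tz":-0.025,"rx":0,"ry":0,"rz":0,"grip":0.6}
    - {"tx":0,"ty":0,"tz":-0.03,"rx":0,"ry":0,"rz":0,"grip":0.6}
    - {"tx":0,"ty":0,"tz":-0.03,"rx":0,"ry":0,"rz":0,"grip":0.6}
    - {"tx":0,"ty":0,"tz":-0.025,"rx":0,"ry":0,"rz":0,"grip":0.6}
    - {"tx":0,"ty":0,"tz":0,"rx":0,"ry":0,"rz":0,"grip":0.6}

```text
clock: 7.9
eef_pos: [478.2, -238.6, 306.8]
tool_rot: [[0.338, 0.941, 0.011], [0.941, -0.338, -0.006], [-0.002, 0.012, -1.0]]
wrist_force: [0.7, -0.9, 0.8]
grip_width: 51.4
grasp_force: 0.0
```

```bash
python3 - <<'E'
from h import *
s=monitor.observe();print(s['clock'],s['eef_pos'].round(1),s['wrist_force'].round(1))
W=eyes.get_calibration('wrist');im=eyes.snapshot('wrist');b=eyes.snapshot('side');np.save('w4.npy',im);np.save('W4.npy',W)
A=cv2.resize(im[:,:,::-1],(480,360));B=cv2.resize(b[130:270,170:310,::-1],(360,360),interpolation=2)
cv2.imwrite('pics/w4.png',cv2.resize(np.hstack([A,B]),(800,343)))
E
```

```text
7.9 [ 478.2 -238.6  306.8] [ 0.7 -0.9  0.8]
```

View pics/w4.png

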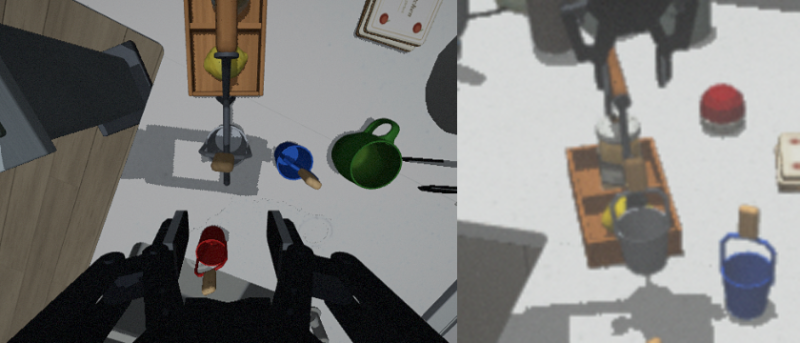

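The pail hangs on the hook by its handle and is free of the fingers (wrist half: tab at (222,160), hook end at (227,185)), and the carrier is standing. Grip bar centre from the measured tip plus 195 mm is (535,-80), matching the triangulated bar. Go above it and check.

servo_tool:
  deltas:
    - {"tx":0.02,"ty":0,"tz":0,"rx":0,"ry":0,"rz":0,"grip":0.7}
    - {"tx":0.03,"ty":0,"tz":0,"rx":0,"ry":0,"rz":0,"grip":0.7}
    - {"tx":0.035,"ty":0,"tz":0,"rx":0,"ry":0,"rz":0,"grip":0.7}
    - {"tx":0.035,"ty":0,"tz":0,"rx":0,"ry":0,"rz":0,"grip":0.7}
    - {"tx":0.03,"ty":0,"tz":0,"rx":0,"ry":0,"rz":0,"grip":0.7}
    - {"tx":0.019,"ty":0,"tz":0,"rx":0,"ry":0,"rz":0,"grip":0.7}
    - {"tx":0,"ty":0,"tz":0,"rx":0,"ry":0,"rz":0,"grip":0.7}
    - {"tx":0,"ty":0,"tz":0,"rx":0,"ry":0,"rz":0,"grip":0.7}

```text
clock: 8.67
eef_pos: [532.6, -77.6, 299.0]
tool_rot: [[0.336, 0.942, -0.003], [0.942, -0.336, -0.0], [-0.001, -0.003, -1.0]]
wrist_force: [0.6, -0.5, 0.1]
grip_width: 59.3
grasp_force: 0.0
```

```bash
python3 - <<'E'
from h import *
s=monitor.observe();print(s['clock'],s['eef_pos'].round(1),s['tool_rot'].round(3).tolist())
W=eyes.get_calibration('wrist');im=eyes.snapshot('wrist');b=eyes.snapshot('side')
c=np.array([535,-80,215.]);y=np.array([.337,.941,0])
print([ (proj(W,c+k*y)/.7).round() for k in (-60,0,60)])
v=wood(b,(315,190,350,255));print('side bar',v[0])
A=cv2.resize(im[:,:,::-1],(480,360));B=cv2.resize(b[130:270,170:310,::-1],(360,360),interpolation=2)
cv2.imwrite('pics/w5.png',cv2.resize(np.hstack([A,B]),(800,343)))
E
```

```text
8.6667 [532.6 -77.6 299. ] [[0.336, 0.942, -0.003], [0.942, -0.336, -0.0], [-0.001, -0.003, -1.0]]
[array([404., 401.]), array([405., 309.]), array([406., 201.])]
side bar [232.72413793 156.27586207]
```

View pics/w5.png

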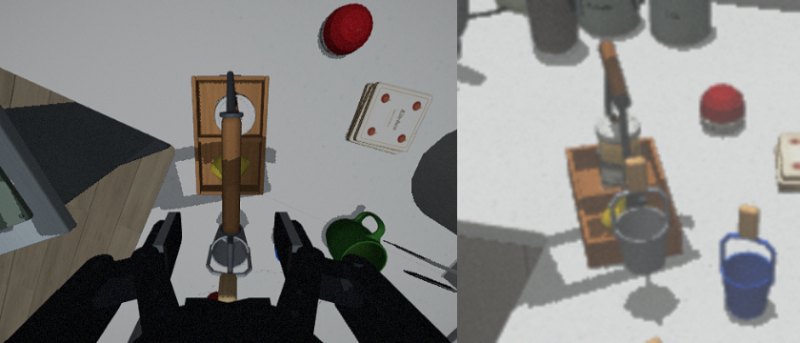

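The bar runs from (231,113) to (231,233) in the wrist half, as predicted for (535,-80,215). The pail is hanging straight. I'll correct ty +3 mm, descend 103 mm and grip firmly.

servo_tool:
  deltas:
    - {"tx":-0.001,"ty":0.003,"tz":0.015,"rx":0,"ry":0,"rz":0,"grip":0.7}
    - {"tx":0,"ty":0,"tz":0.025,"rx":0,"ry":0,"rz":0,"grip":0.7}
    - {"tx":0,"ty":0,"tz":0.025,"rx":0,"ry":0,"rz":0,"grip":0.7}
    - {"tx":0,"ty":0,"tz":0.02,"rx":0,"ry":0,"rz":0,"grip":0.7}
    - {"tx":0,"ty":0,"tz":0.012,"rx":0,"ry":0,"rz":0,"grip":0.6}
    - {"tx":0,"ty":0,"tz":0.006,"rx":0,"ry":0,"rz":0,"grip":0.5}
    - {"tx":0,"ty":0,"tz":0,"rx":0,"ry":0,"rz":0,"grip":0.4}
    - {"tx":0,"ty":0,"tz":0,"rx":0,"ry":0,"rz":0,"grip":0.35}
    - {"tx":0,"ty":0,"tz":0,"rx":0,"ry":0,"rz":0,"grip":0.3}
    - {"tx":0,"ty":0,"tz":0,"rx":0,"ry":0,"rz":0,"grip":0.25}
    - {"tx":0,"ty":0,"tz":0,"rx":0,"ry":0,"rz":0,"grip":0.2}
    - {"tx":0,"ty":0,"tz":0,"rx":0,"ry":0,"rz":0,"grip":0.1}
  squeeze: 40

```text
clock: 9.77
eef_pos: [535.3, -80.3, 198.3]
tool_rot: [[0.338, 0.941, 0.0], [0.941, -0.338, -0.0], [-0.0, 0.0, -1.0]]
wrist_force: [-3.7, 0.1, 6.1]
grip_width: 17.3
grasp_force: 39.4
```

servo_tool:
  deltas:
    - {"tx":0,"ty":0,"tz":0,"rx":0,"ry":0,"rz":0,"grip":0}
    - {"tx":0,"ty":0,"tz":0,"rx":0,"ry":0,"rz":0,"grip":0}
    - {"tx":0,"ty":0,"tz":0,"rx":0,"ry":0,"rz":0,"grip":0}
    - {"tx":0,"ty":0,"tz":0,"rx":0,"ry":0,"rz":0,"grip":0}
  squeeze: 115

```text
clock: 10.1
eef_pos: [535.3, -80.3, 198.5]
tool_rot: [[0.338, 0.941, 0.001], [0.941, -0.338, -0.0], [-0.0, 0.001, -1.0]]
wrist_force: [-3.1, 0.2, 6.6]
grip_width: 16.4
grasp_force: 113.5
```

The bar is gripped at its width. Lift gently.

servo_tool:
  deltas:
    - {"tx":0,"ty":0,"tz":-0.001,"rx":0,"ry":0,"rz":0,"grip":0}
    - {"tx":0,"ty":0,"tz":-0.002,"rx":0,"ry":0,"rz":0,"grip":0}
    - {"tx":0,"ty":0,"tz":-0.003,"rx":0,"ry":0,"rz":0,"grip":0}
    - {"tx":0,"ty":0,"tz":-0.003,"rx":0,"ry":0,"rz":0,"grip":0}
    - {"tx":0,"ty":0,"tz":-0.003,"rx":0,"ry":0,"rz":0,"grip":0}
    - {"tx":0,"ty":0,"tz":-0.003,"rx":0,"ry":0,"rz":0,"grip":0}
    - {"tx":0,"ty":0,"tz":0,"rx":0,"ry":0,"rz":0,"grip":0}
    - {"tx":0,"ty":0,"tz":0,"rx":0,"ry":0,"rz":0,"grip":0}

```text
clock: 10.77
eef_pos: [535.7, -80.3, 212.4]
tool_rot: [[0.338, 0.941, 0.0], [0.941, -0.338, -0.0], [-0.0, 0.0, -1.0]]
wrist_force: [0.8, -0.1, -9.4]
grip_width: 16.2
grasp_force: 112.5
```

```bash
python3 - <<'E'
from h import *
s=monitor.observe();print(s['clock'],s['eef_pos'].round(1),s['wrist_force'].round(1),s['wrist_torque'].round(2),s['grasp_force'])
E
```

```text
10.7667 [535.7 -80.3 212.4] [ 0.8 -0.1 -9.4] [-0.03  0.08 -0.02] 112.50169515609741
```

The full 9.4 N is carried and the moment is small, so it is balanced. Continue up.

servo_tool:
  deltas:
    - {"tx":0,"ty":0,"tz":-0.003,"rx":0,"ry":0,"rz":0,"grip":0}
    - {"tx":0,"ty":0,"tz":-0.006,"rx":0,"ry":0,"rz":0,"grip":0}
    - {"tx":0,"ty":0,"tz":-0.009,"rx":0,"ry":0,"rz":0,"grip":0}
    - {"tx":0,"ty":0,"tz":-0.01,"rx":0,"ry":0,"rz":0,"grip":0}
    - {"tx":0,"ty":0,"tz":-0.01,"rx":0,"ry":0,"rz":0,"grip":0}
    - {"tx":0,"ty":0,"tz":-0.01,"rx":0,"ry":0,"rz":0,"grip":0}
    - {"tx":0,"ty":0,"tz":-0.01,"rx":0,"ry":0,"rz":0,"grip":0}
    - {"tx":0,"ty":0,"tz":-0.01,"rx":0,"ry":0,"rz":0,"grip":0}
    - {"tx":0,"ty":0,"tz":-0.009,"rx":0,"ry":0,"rz":0,"grip":0}
    - {"tx":0,"ty":0,"tz":-0.006,"rx":0,"ry":0,"rz":0,"grip":0}
    - {"tx":0,"ty":0,"tz":-0.004,"rx":0,"ry":0,"rz":0,"grip":0}
    - {"tx":0,"ty":0,"tz":-0.001,"rx":0,"ry":0,"rz":0,"grip":0}

```text
clock: 11.77
eef_pos: [535.8, -80.3, 301.1]
tool_rot: [[0.338, 0.941, 0.001], [0.941, -0.338, -0.0], [0.0, 0.001, -1.0]]
wrist_force: [-0.0, 0.4, -9.0]
grip_width: 16.5
grasp_force: 112.6
```

servo_tool:
  deltas:
    - {"tx":0,"ty":0,"tz":0,"rx":0,"ry":0,"rz":0,"grip":0}
    - {"tx":0,"ty":0,"tz":0,"rx":0,"ry":0,"rz":0,"grip":0}
    - {"tx":0,"ty":0,"tz":0,"rx":0,"ry":0,"rz":0,"grip":0}
    - {"tx":0,"ty":0,"tz":0,"rx":0,"ry":0,"rz":0,"grip":0}
    - {"tx":0,"ty":0,"tz":0,"rx":0,"ry":0,"rz":0,"grip":0}
    - {"tx":0,"ty":0,"tz":0,"rx":0,"ry":0,"rz":0,"grip":0}
    - {"tx":0,"ty":0,"tz":0,"rx":0,"ry":0,"rz":0,"grip":0}
    - {"tx":0,"ty":0,"tz":0,"rx":0,"ry":0,"rz":0,"grip":0}
    - {"tx":0,"ty":0,"tz":0,"rx":0,"ry":0,"rz":0,"grip":0}
    - {"tx":0,"ty":0,"tz":0,"rx":0,"ry":0,"rz":0,"grip":0}
    - {"tx":0,"ty":0,"tz":0,"rx":0,"ry":0,"rz":0,"grip":0}
    - {"tx":0,"ty":0,"tz":0,"rx":0,"ry":0,"rz":0,"grip":0}

```text
clock: 12.77
eef_pos: [535.6, -80.3, 300.3]
tool_rot: [[0.338, 0.941, 0.0], [0.941, -0.338, -0.0], [-0.0, 0.0, -1.0]]
wrist_force: [0.3, -1.2, -10.4]
grip_width: 16.1
grasp_force: 112.6
```

```bash
python3 - <<'E'
from h import *
s=monitor.observe();print(s['clock'],s['eef_pos'].round(1),s['wrist_force'].round(1),s['wrist_torque'].round(2),s['grasp_force'])
a=eyes.snapshot('scene');b=eyes.snapshot('side')
A=cv2.resize(a[130:310,170:350,::-1],(400,400),interpolation=2);B=cv2.resize(b[100:280,160:340,::-1],(400,400),interpolation=2)
cv2.imwrite('pics/fin.png',np.hstack([A,B]))
E
```

```text
12.7667 [535.6 -80.3 300.3] [  0.3  -1.2 -10.4] [-0.02  0.06 -0.02] 112.5987195968628
```

View pics/fin.png

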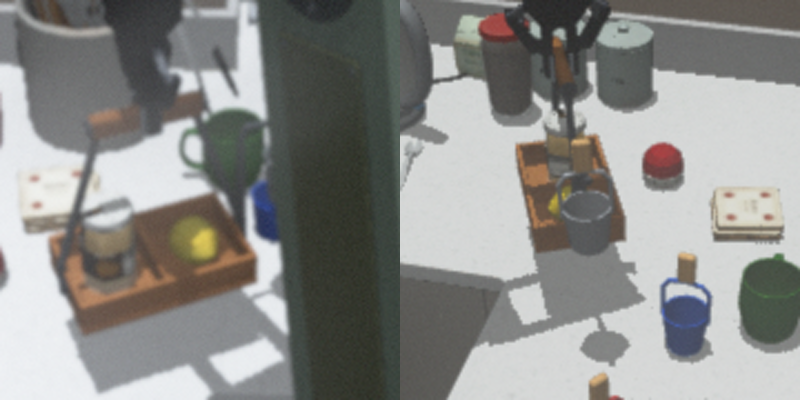

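Both views show the carrier clear of the worktop and level: jar at (108,245) and lemon at (195,240) in the left half, pail on the hook at (585,215) in the right. The bystanders are in place.

```bash
python3 -c "
from station import job
print(job.sign_off())"
```

```text
the job is handed in; nothing more can be done
None
```

The steel pail hangs on the carrier's hook. The arm holds the carrier by its grip bar, level and about 10 cm up, with the honey jar and lemon still in it; the job was handed in at about 13 s of the 51 s allowed.

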